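# Push a row of culture dishes home in the loading lane and press the load button

### The job

Three culture dishes stand touching in a row in the loading lane on the bench. With the fingertips behind the last dish, gently push the whole row along the lane as one train until it is fully home against the end stop, touching no other dish and lifting none; then, only once all three are home, press the green button on top of the end stop fully down, let it come back up, and leave everything standing untouched. Do not disturb the things lying round the lane.

Things in the scene. Friction and masses are not known exactly. Their poses are not given: they have to be found in the camera images.
- lane: Loading lane fixed to the bench: aluminium floor plate 354 x 84 mm, 3 mm thick, a grey guide rail along each side (22 mm high, 66 mm between) whose top lip overhangs the dishes (54 mm clear between lips) and a white end-stop block. Origin at bench height on the centre line; x points along the lane to the end stop, z up. Fully home, the dish centres lie at about x = +89, +28 and -34 mm. The row slides against about 0.5 N.
- lane_stop (a point): Centre of the end-stop face (black pad), at the lane's floor: x = +120 mm in the lane's axes. Behind it stands the white block, 52 mm long, 84 mm wide and 39 mm high, with the green button on top.
- lane_mouth (a point): Open end of the lane, centre of its floor: x = -180 mm in the lane's axes. Beyond it the rails flare out, to x = -200 mm, and then there is bare bench.
- front_dish: Culture dish with pinkish-red filling, first in the row, nearest the end stop, with its lid on, 62 mm in diameter, 15 mm high, about 30 g, lying flat on the 3 mm floor of the lane. Origin at the centre of its underside, z up; being round, its yaw means nothing. 
- middle_dish: Culture dish with beige filling, second in the row, with its lid on, 62 mm in diameter, 15 mm high, about 30 g, lying flat on the 3 mm floor of the lane. Origin at the centre of its underside, z up; being round, its yaw means nothing. 
- rear_dish: Culture dish with pale cream filling, last in the row, farthest from the end stop; the one to push, with its lid on, 62 mm in diameter, 15 mm high, about 30 g, lying flat on the 3 mm floor of the lane. Origin at the centre of its underside, z up; being round, its yaw means nothing. At the start it is anywhere from 45 to 100 mm short of its home position.
- load_button (a joint): Travel of the round green push button in m: 0 up, 0.006 fully down. It is pressed straight down against a spring (about 4 N fully down) and springs back by itself.
- load_button_top (a point): Centre of the top face of the green push button (32 mm in diameter) on the end-stop block, 60 mm above the bench when up; it stands 10 mm proud of its grey round housing (48 mm in diameter). It lies at x = 151 mm, y = 0 in the lane's axes.
- red_cap_bottle: Bystander: small white bottle with a red cap, 37 mm in diameter, 82 mm tall, standing on the bench on the far side of the lane. Origin at the centre of its underside.
- label_roll: Bystander: white roll of labels, 67 mm in diameter, 31 mm high, lying flat on the bench on the far side of the lane. Origin at the centre of its underside.
- timer: Bystander: white bench timer with a display and three keys, 56 x 66 x 18 mm, lying on the bench on the robot's side of the lane. Origin at the centre of its underside.
- marker: Bystander: blue-capped marker pen, 17 x 135 x 16 mm, lying on the bench on the robot's side of the lane, long side along its own y. Origin at the centre of its underside.
Mind the look-alikes: they are no part of the job. What is shaped like the front_dish but pink or purple is not meant.

How it is judged:
By the outcome, as a careful person would: the job done as asked, in the order asked, and still so for the second after the job is handed in, with the robot touching nothing.
It also fails if it takes over 48 s, if anything falls off the work surface, if the arm or the gripper's body presses on something with over 40 N, if the wrist force passes 120 N, or if a joint passes its speed limit or range.

### The arm

A 6-joint arm with a two-finger parallel gripper is mounted at the origin on a cart in front of the work surface, level with it; the furniture and walls round the work are solid. World frame = base frame: x ahead of the robot, y to its left, z up, the work surface at z = 0. Lengths are in mm, angles in rad, forces in N, time in s.
With the tool pointing down it reaches from about 400 to 925 mm from the base axis. Payload 12.5 kg.
Tool frame: the origin (TCP) lies midway between the tips of the shut fingers; the grasp point (between the pads) lies 19 mm behind it; z points along the fingers, y is the line along which they close (so a half turn about z gives the same grasp; the last joint's range is limited). The gripper opens to 95 mm and grips with 3 to 60 N. Pads are 20 mm wide; open, the fingers measure 119 mm over their backs; the gripper's body (75 mm by 180 mm) begins 59 mm behind the grasp point.
Start: joints at [1.175, 0.491, 1.559, -0, 1.092, -0.106], TCP at [178.584, 598.964, 180.361] pointing down, gripper open.
Joint ranges: [-3.1, 3.1], [-0.84, 2.19], [0.05, 2.79], [-1.13, 4.28], [0.06, 2.93], [-2.69, 2.69]. Speed limits (rad/s): [2.22, 2.22, 2.79, 3.14, 3.14, 3.14].

### API

Orientations are given as [roll, pitch, yaw] about the fixed x, y, z axes, in that order (R = Rz(yaw) Ry(pitch) Rx(roll)).
In Python, from cell import state, read_camera, camera_info, env gives the robot as it stands.
- The arm moves only by the tool move_arm, never from a script. Its argument "commands" is a list of rows, each a list of 3 entries, a list of its own where there are three numbers: the shift along the world's x, y, z in cm, then the turn, a rotation vector about the world's x, y, z in degrees, then the opening, from 0 (shut) to 1 (fully open). A call has 1 to 10 rows; each row shifts and turns the commanded pose from where the row before left it; what a row does not reach is not made up. A row lasts 1/10 s, in which the tool goes at most 50 mm and 8.59 degrees, less where a joint would pass 70% of its speed; a pose out of reach is approached as far as the arm can. A call with a gripper value outside its range is refused whole. The fingers move at their own pace and stop on an object; the grip force is fixed at half the most. Time passes only in rows, so rows that do not move let the fingers close. It gives the time, the measured TCP pose, the force, the opening and the grip force at its end, in the units of the state.
- state(): the state, without advancing time (a new reading comes with each control period).
- read_camera(name): name is "scene" or "top"; returns the picture (400x640x3 uint8, blue, green, red); there is no depth.
- camera_info(name): a dict with "K" (3x3 intrinsics, pixels), "k1" (the pictures are not rectified: a ray, as slopes to the right and down, at radius r is drawn at 1 + k1 r^2 times it, then the intrinsics apply), "cam_to_world" (4x4, takes a point from camera to world coordinates). Camera axes: x right, y down, z forward; pixel columns grow to the right and rows downward; lengths in mm; the calibration is good to about 2 mm. A picture is of the moment at which its call begins. camera_info takes no time and is no camera call.
- env.job_done(): hands the job in; it is judged then, once.
The state is a dict: "t": time; "joints": joint angles; "qvel": joint speeds; "tau": joint torques, N m; "eef_pos": TCP position; "tcp_rot": TCP orientation; "ft_force": force on the tool from outside, world axes, zero at the start; "moment": the same for the moment, N m; "opening": opening from 0.0 (shut) to 1.0 (fully open); "grip_force": force on a finger pad.
Only numpy, scipy, OpenCV 4.12 (cv2) and the standard library are available. Lean on these libraries where they do the work, as an engineer would, in place of code of your own. Each camera call takes 0.05 s, during which the arm holds its last target. There are 200 camera calls.

## Working session

There is one attempt and no reset: what is moved stays moved. The work goes in short steps, Python scripts to look and compute and a tool call to move; the robot and the scene stay as the last step left them, time stands still between calls to the robot, and variables do not carry over. Pictures are saved under pics/ and viewed, at most 10 in all, crops included, and the job is handed in when it is done.

Besides the shell and the picture viewer there is one more tool, called after ">>>" as name([rows], argument=value, ...), one row to a line, values as JSON. move_arm: Moves the arm, as the interface text tells. Its arguments: {"type":"object","properties":{"commands":{"type":"array"}},"required":["commands"]}

```bash
mkdir -p pics; cat > h.py <<'E'
import numpy as np, cv2
from cell import state, read_camera, camera_info, env
def ray(name,u,v):
    c=camera_info(name);K=np.array(c["K"]);T=np.array(c["cam_to_world"])
    d=np.array([(u-K[0,2])/K[0,0],(v-K[1,2])/K[1,1]]);s=d.copy()
    for _ in range(20): s=d/(1+c["k1"]*(s@s))
    return T[:3,3],T[:3,:3]@np.array([*s,1])
def at(name,u,v,z):
    o,d=ray(name,u,v);return (o+d*(z-o[2])/d[2])[:2].round(1)
def pix(name,p):
    c=camera_info(name);K=np.array(c["K"]);T=np.array(c["cam_to_world"])
    q=T[:3,:3].T@(np.array(p)-T[:3,3]);s=q[:2]/q[2];s=s*(1+c["k1"]*(s@s))
    return K[0,0]*s[0]+K[0,2],K[1,1]*s[1]+K[1,2]
E
python3 - <<'E'
from h import *
for n in("top","scene"):
    cv2.imwrite(f"pics/{n}0.png",read_camera(n))
    c=camera_info(n);print(n,np.array(c["K"]).round(0).tolist(),c["k1"],np.array(c["cam_to_world"]).round(2).tolist())
s=state();print(s["t"],s["eef_pos"],s["tcp_rot"],s["opening"],s["ft_force"])
E
```

```text
top [[483.0, 0.0, 322.0], [0.0, 483.0, 186.0], [0.0, 0.0, 1.0]] 0.033485491666691285 [[-0.02, -1.0, 0.06, 455.87], [-1.0, 0.02, -0.02, 67.15], [0.02, -0.06, -1.0, 1251.3], [0.0, 0.0, 0.0, 1.0]]
scene [[419.0, 0.0, 318.0], [0.0, 419.0, 202.0], [0.0, 0.0, 1.0]] -0.03284266510890781 [[0.91, -0.29, 0.3, 222.64], [-0.42, -0.6, 0.68, -660.64], [-0.02, -0.75, -0.66, 769.03], [0.0, 0.0, 0.0, 1.0]]
0.1 [178.4720852  598.71991467 179.84227637] [-3.14062647e+00 -9.83501551e-05  2.85184142e+00] 0.9975531958260863 [0.42852333 0.70872956 0.02802424]
```

View pics/top0.png

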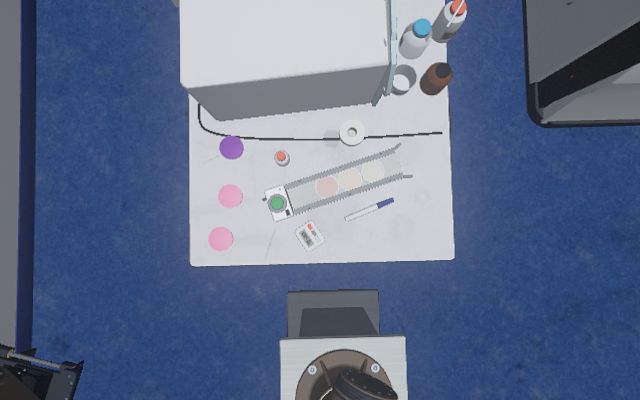

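View pics/scene0.png

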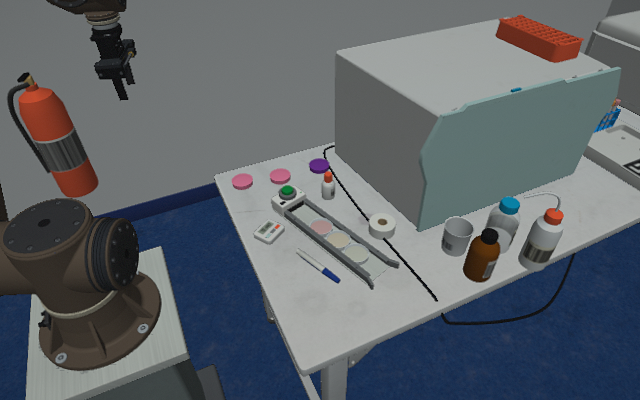

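The lane runs from the stop at about (278,203) to the mouth at about (405,165) in the top view. The dishes are at about (327,187), (350,180) and (373,172). I'll enlarge the lane.

```bash
python3 - <<'E'
from h import *
a=cv2.imread("pics/top0.png")[125:255,255:425]
cv2.imwrite("pics/c1.png",cv2.resize(a,None,fx=4.5,fy=4.5,interpolation=cv2.INTER_CUBIC))
E
```

```text
(no output)
```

View pics/c1.png

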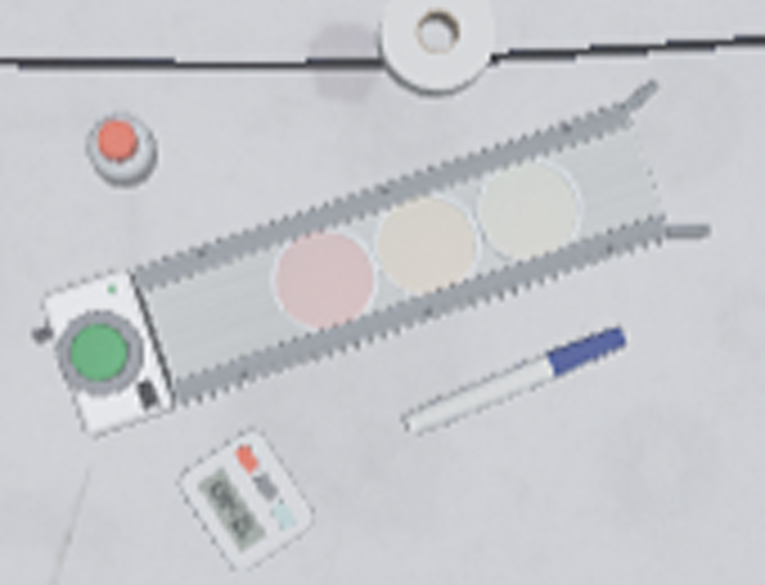

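Crop pixels: button centre (99,352); dishes at (325,281), (427,244) and (530,211); rail ends at the mouth at (630,112) and (663,228).

```bash
python3 - <<'E'
from h import *
f=lambda x,y,z:at("top",(x+.5)/4.5-.5+255,(y+.5)/4.5-.5+125,z)
P=dict(btn=f(99,352,60),front=f(325,281,18),mid=f(427,244,18),rear=f(530,211,18),m1=f(630,112,22),m2=f(663,228,22),s1=f(130,272,39),s2=f(172,407,39))
# axis fit with known lane x: btn 151, mouth -180, stop face 120
pts=[(P["btn"],151),((P["m1"]+P["m2"])/2,-180),((P["s1"]+P["s2"])/2,120)]
for k,v in P.items(): print(k,v)
for p,x in pts: print(x,p)
X=np.array([p for p,_ in pts]+[P["front"],P["mid"],P["rear"]]);
m=X.mean(0);d=np.linalg.svd(X-m)[2][0];d*=np.sign(d@(P["btn"]-P["rear"]))
n=np.array([-d[1],d[0]])
x0=np.mean([x-(p-m)@d for p,x in pts]);O=m-x0*d
print("dir",d,np.degrees(np.arctan2(d[1],d[0])),"origin",O)
for k,v in P.items(): print(k,((v-O)@d).round(1),((v-O)@n).round(1))
for lx in(-180,-120,-34-31,151):print(lx,(O+lx*d).round(1))
E
```

```text
btn [494.3 158. ]
front [533.   32.2]
mid [552.7 -26.4]
rear [570.3 -85.7]
m1 [ 625.3 -144.1]
m2 [ 558.4 -160.7]
s1 [539.2 141.5]
s2 [463.5 119.7]
151 [494.3 158. ]
-180 [ 591.85 -152.4 ]
120 [501.35 130.6 ]
dir [-0.30180162  0.95337075] 107.5658448468244 origin [538.33507073  16.48544162]
btn 148.2 -0.7
front 16.6 0.3
mid -45.2 -0.8
rear -107.1 0.4
m1 -179.3 -34.4
m2 -175.0 34.3
s1 118.9 -38.6
s2 121.0 40.2
-180 [ 592.7 -155.1]
-120 [574.6 -97.9]
-65 [558.  -45.5]
151 [492.8 160.4]
```

>>> move_arm([
  [[2.28,-4.13,0],[0,0,6.84],0],
  [[2.28,-4.13,0],[0,0,6.84],0],
  [[2.28,-4.13,0],[0,0,6.84],0],
  [[2.28,-4.13,0],[0,0,6.84],0],
  [[2.28,-4.13,0],[0,0,6.84],0],
  [[2.28,-4.13,0],[0,0,0],0],
  [[2.28,-4.13,0],[0,0,0],0],
  [[2.28,-4.13,0],[0,0,0],0],
  [[2.28,-4.13,0],[0,0,0],0],
])

```text
t: 1.0
eef_pos: [384.3, 225.5, 180.4]
tcp_rot: [3.141, 0.0, -2.834]
ft_force: [1.1, 0.8, 0.3]
opening: 0.302
grip_force: 0.0
```

>>> move_arm([
  [[2.28,-4.13,0],[0,0,0],0],
  [[2.28,-4.13,0],[0,0,0],0],
  [[2.28,-4.13,0],[0,0,0],0],
  [[2.28,-4.13,0],[0,0,0],0],
  [[2.28,-4.13,0],[0,0,0],0],
  [[2.28,-4.13,0],[0,0,0],0],
  [[2.28,-4.13,0],[0,0,0],0],
  [[2.28,-4.13,0],[0,0,0],0],
  [[2.28,-4.13,0],[0,0,0],0],
  [[0,0,0],[0,0,0],0],
])

```text
t: 2.0
eef_pos: [590.6, -148.9, 179.4]
tcp_rot: [-3.141, 0.0, -2.838]
ft_force: [0.6, 0.8, -0.4]
opening: 0.003
grip_force: 0.0
```

>>> move_arm([
  [[0,0,-4],[0,0,0],0],
  [[0,0,-4],[0,0,0],0],
  [[0,0,-4],[0,0,0],0],
  [[0,0,-2],[0,0,0],0],
  [[0,0,0],[0,0,0],0],
  [[0,0,0],[0,0,0],0],
])

```text
t: 2.6
eef_pos: [589.1, -144.1, 40.8]
tcp_rot: [3.141, -0.0, -2.834]
ft_force: [0.1, -0.3, 0.7]
opening: 0.002
grip_force: 0.0
```

```bash
python3 - <<'E'
from h import *
t=read_camera("top");s=read_camera("scene")
cv2.imwrite("pics/t1.png",t);cv2.imwrite("pics/s1.png",s)
a=cv2.resize(t[110:220,300:460],None,fx=2.5,fy=2.5,interpolation=cv2.INTER_CUBIC)
b=cv2.resize(s[150:310,250:450],None,fx=4,fy=4,interpolation=cv2.INTER_CUBIC)[:600]
cv2.imwrite("pics/c2.png",b)
for i in range(3):print(state()["eef_pos"],state()["ft_force"],state()["t"])
e=state()["eef_pos"];print("tip px scene",pix("scene",e),"in crop",(np.array(pix("scene",e))-[250,150])*4)
E
```

```text
[ 589.69367313 -144.44330458   41.88734713] [-0.55761897 -0.01773669 -0.3689551 ] 2.7
[ 589.69367313 -144.44330458   41.88734713] [-0.55761897 -0.01773669 -0.3689551 ] 2.7
[ 589.69367313 -144.44330458   41.88734713] [-0.55761897 -0.01773669 -0.3689551 ] 2.7
tip px scene (np.float64(375.07212070227945), np.float64(259.1606216768177)) in crop [500.28848281 436.64248671]
```

View pics/c2.png

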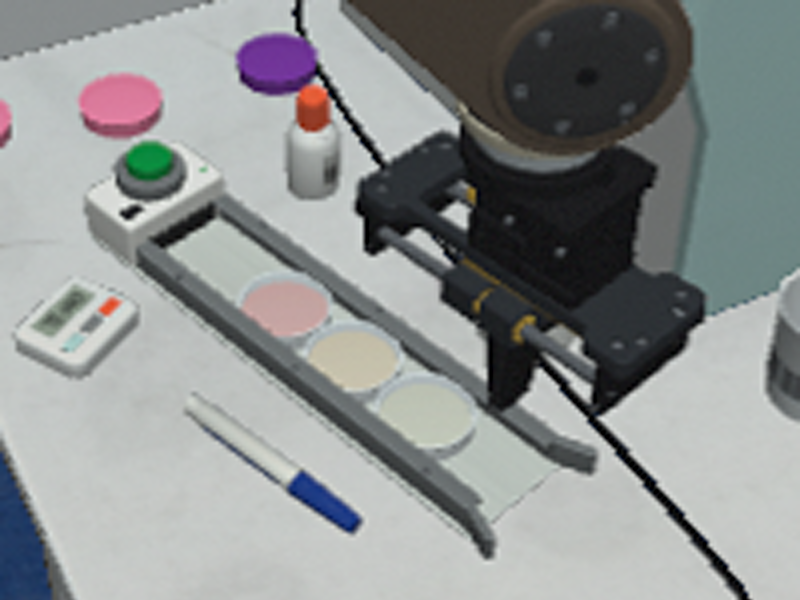

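The fingertip shows at crop (503,405), about 8 px above the projected TCP at (500,437). I'll check the scene calibration against the lane before going down.

```bash
python3 - <<'E'
from h import *
O=np.array([538.3,16.5]);d=np.array([-.3018,.9534]);n=np.array([-d[1],d[0]])
b=cv2.imread("pics/s1.png")
Q={"btn":(151,0,60),"rear":(-107,0,18),"front":(16.6,0,18),"m+":(-180,42,22),"m-":(-180,-42,22),"floorend":(-180,0,3)}
k=6
c=cv2.resize(b[190:290,310:430],None,fx=k,fy=k,interpolation=cv2.INTER_CUBIC)
for q,(x,y,z) in Q.items():
    p=np.array(pix("scene",[*(O+x*d+y*n),z]));print(q,p.round(1),((p-[250,150])*4).round())
    cv2.circle(c,tuple(((p-[310,190])*k).astype(int)),4,(0,0,255),1)
e=np.array([589.5,-145,41.5])
for dz in(0,20,40):
    p=np.array(pix("scene",e+[0,0,dz]));cv2.circle(c,tuple(((p-[310,190])*k).astype(int)),4,(0,255,0),1)
cv2.imwrite("pics/c3.png",c)
E
```

```text
btn [285.2 187.6] [141. 150.]
rear [354.7 251.3] [419. 405.]
front [319.6 224.8] [278. 299.]
m+ [365.3 277.8] [461. 511.]
m- [390. 258.] [560. 432.]
floorend [377.3 273. ] [509. 492.]
```

View pics/c3.png

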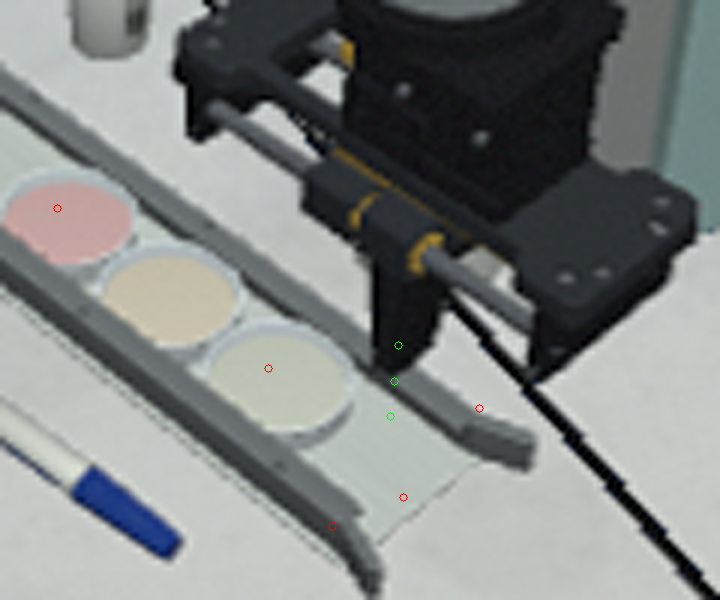

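The lane projects within about 2 px, so the tip looks either about 20 mm higher or shifted along the ray. The top view should tell which.

```bash
python3 - <<'E'
from h import *
O=np.array([538.3,16.5]);d=np.array([-.3018,.9534]);n=np.array([-d[1],d[0]])
b=cv2.imread("pics/t1.png");k=6
c=cv2.resize(b[110:200,340:440],None,fx=k,fy=k,interpolation=cv2.INTER_CUBIC)
e=np.array([589.6,-144.6,41.5])
for z,col in((41.5,(0,255,0)),(62,(0,255,255)),(120,(255,0,0))):
  for y in (0,90,-90):
    q=e.copy();q[2]=z;q[:2]+=y*d
    p=np.array(pix("top",q));cv2.circle(c,tuple(((p-[340,110])*k).astype(int)),4,col,1)
cv2.imwrite("pics/c4.png",c)
E
```

```text
(no output)
```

View pics/c4.png

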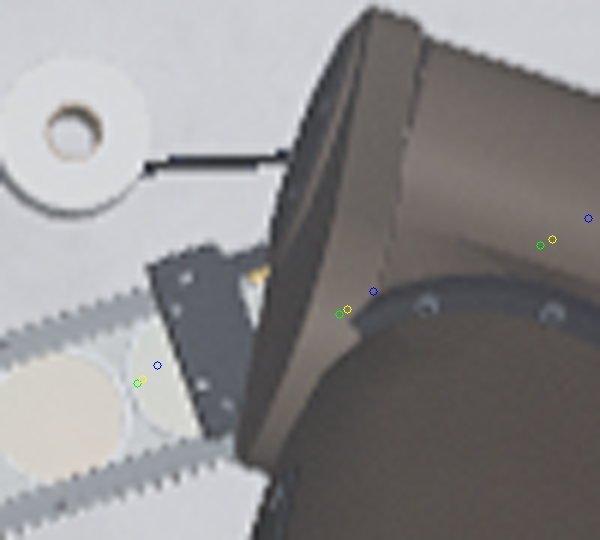

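The body end appears slightly away from the dishes, so descending is safe horizontally. I'll go down in steps, watching force and camera.

>>> move_arm([
  [[0,0,-1],[0,0,0],0],
  [[0,0,-1],[0,0,0],0],
  [[0,0,-0.8],[0,0,0],0],
  [[0,0,0],[0,0,0],0],
  [[0,0,0],[0,0,0],0],
])

```text
t: 3.2
eef_pos: [588.9, -144.4, 12.1]
tcp_rot: [3.141, -0.0, -2.835]
ft_force: [-0.7, 0.1, 0.4]
opening: 0.002
grip_force: 0.0
```

```bash
python3 - <<'E'
from h import *
s=read_camera("scene");cv2.imwrite("pics/s2.png",s);k=7
c=cv2.resize(s[210:295,330:430],None,fx=k,fy=k,interpolation=cv2.INTER_CUBIC)
e=state()["eef_pos"];print(e,state()["ft_force"],state()["t"])
for dz in(0,20):
    p=np.array(pix("scene",e+[0,0,dz]));cv2.circle(c,tuple(((p-[330,210])*k).astype(int)),4,(0,255,0),1)
cv2.imwrite("pics/c5.png",c)
E
```

```text
[ 589.0366095  -144.46743229   12.3493927 ] [ 0.34886286 -0.49787179 -0.04869362] 3.25
```

View pics/c5.png

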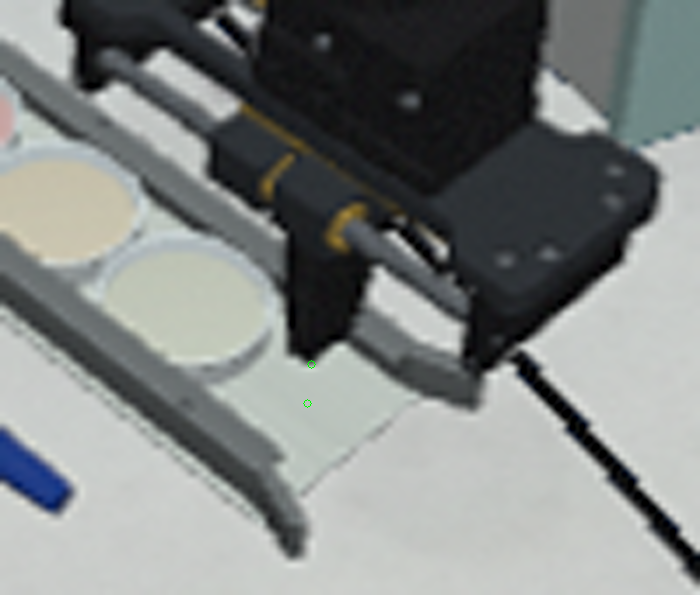

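The visible tip, around (310,362), appears about 20 mm above the reported TCP. I'll creep down and let the force tell where the tips really are.

>>> move_arm([
  [[0,0,-0.2],[0,0,0],0],
  [[0,0,-0.2],[0,0,0],0],
  [[0,0,-0.1],[0,0,0],0],
  [[0,0,0],[0,0,0],0],
])

```text
t: 3.65
eef_pos: [588.9, -144.4, 7.3]
tcp_rot: [3.141, -0.0, -2.834]
ft_force: [0.1, 0.3, 0.3]
opening: 0.003
grip_force: 0.0
```

>>> move_arm([
  [[0,0,-0.2],[0,0,0],0],
  [[0,0,-0.1],[0,0,0],0],
  [[0,0,0],[0,0,0],0],
])

```text
t: 3.95
eef_pos: [588.9, -144.4, 4.2]
tcp_rot: [3.141, -0.0, -2.834]
ft_force: [0.2, -0.6, -0.3]
opening: 0.004
grip_force: 0.0
```

>>> move_arm([
  [[0,0,-0.1],[0,0,0],0],
  [[0,0,-0.1],[0,0,0],0],
  [[0,0,0],[0,0,0],0],
])

```text
t: 4.25
eef_pos: [588.9, -144.4, 2.2]
tcp_rot: [3.141, -0.0, -2.834]
ft_force: [0.0, -0.2, 0.6]
opening: 0.004
grip_force: 0.0
```

>>> move_arm([
  [[0,0,-0.1],[0,0,0],0],
  [[0,0,-0.1],[0,0,0],0],
  [[0,0,0],[0,0,0],0],
])

```text
t: 4.55
eef_pos: [588.9, -144.4, 0.2]
tcp_rot: [3.141, -0.0, -2.835]
ft_force: [0.5, 0.6, -0.4]
opening: 0.002
grip_force: 0.0
```

>>> move_arm([
  [[0,0,-0.1],[0,0,0],0],
  [[0,0,-0.1],[0,0,0],0],
  [[0,0,0],[0,0,0],0],
])

```text
t: 4.85
eef_pos: [588.9, -144.4, -1.8]
tcp_rot: [3.141, -0.0, -2.834]
ft_force: [-0.6, -0.0, 0.2]
opening: 0.006
grip_force: 0.0
```

>>> move_arm([
  [[0,0,-0.1],[0,0,0],0],
  [[0,0,-0.1],[0,0,0],0],
  [[0,0,0],[0,0,0],0],
])

```text
t: 5.15
eef_pos: [588.9, -144.4, -3.8]
tcp_rot: [3.141, -0.0, -2.835]
ft_force: [0.7, 0.6, -0.0]
opening: 0.005
grip_force: 0.0
```

```bash
python3 - <<'E'
from h import *
s=read_camera("scene");t=read_camera("top");cv2.imwrite("pics/t3.png",t);k=7
c=cv2.resize(s[210:295,330:430],None,fx=k,fy=k,interpolation=cv2.INTER_CUBIC)
print(state()["eef_pos"],state()["ft_force"],state()["t"])
cv2.imwrite("pics/c6.png",c)
E
```

```text
[ 588.96183957 -144.42122135   -3.65550424] [-1.1573762   0.08529524  0.65825493] 5.25
```

View pics/c6.png

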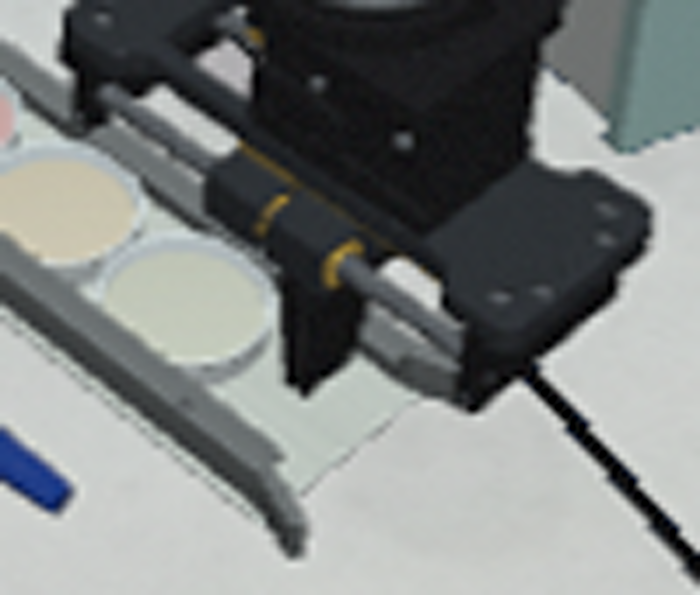

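No contact at TCP z = −3.7, and the visible tip corner (303,395) is still well above the floor. The tips really are about 20 mm behind the reported TCP, so I'll continue down carefully to about −12.

>>> move_arm([
  [[0,0,-0.1],[0,0,0],0],
  [[0,0,-0.1],[0,0,0],0],
  [[0,0,-0.1],[0,0,0],0],
  [[0,0,0],[0,0,0],0],
])

```text
t: 5.65
eef_pos: [588.9, -144.4, -6.8]
tcp_rot: [3.141, -0.0, -2.835]
ft_force: [-0.0, -0.1, -0.6]
opening: 0.007
grip_force: 0.0
```

>>> move_arm([
  [[0,0,-0.1],[0,0,0],0],
  [[0,0,-0.1],[0,0,0],0],
  [[0,0,-0.1],[0,0,0],0],
  [[0,0,0],[0,0,0],0],
])

```text
t: 6.05
eef_pos: [588.9, -144.4, -9.8]
tcp_rot: [3.141, -0.0, -2.834]
ft_force: [-0.9, 0.3, -0.6]
opening: 0.006
grip_force: 0.0
```

>>> move_arm([
  [[0,0,-0.1],[0,0,0],0],
  [[0,0,-0.1],[0,0,0],0],
  [[0,0,0],[0,0,0],0],
])

```text
t: 6.35
eef_pos: [588.9, -144.4, -11.8]
tcp_rot: [3.141, -0.0, -2.835]
ft_force: [-0.4, 0.4, 0.4]
opening: 0.004
grip_force: 0.0
```

```bash
python3 - <<'E'
from h import *
s=read_camera("scene");k=7
c=cv2.resize(s[210:295,330:430],None,fx=k,fy=k,interpolation=cv2.INTER_CUBIC)
print(state()["eef_pos"],state()["ft_force"],state()["t"])
cv2.imwrite("pics/c7.png",c)
E
```

```text
[ 588.94506245 -144.41857488  -11.72361318] [ 0.51614977 -0.1446767   0.56720413] 6.4
```

View pics/c7.png

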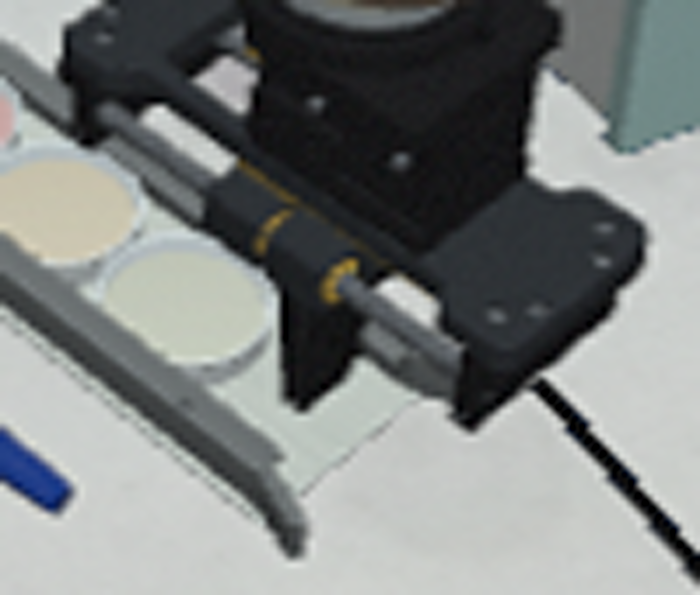

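The tip corner is at (300,410), close above the floor. I'll find the floor by touch, in small steps.

>>> move_arm([
  [[0,0,-0.1],[0,0,0],0],
  [[0,0,-0.1],[0,0,0],0],
  [[0,0,0],[0,0,0],0],
])

```text
t: 6.7
eef_pos: [588.9, -144.4, -13.8]
tcp_rot: [3.141, -0.0, -2.834]
ft_force: [-0.0, 1.0, 0.1]
opening: 0.006
grip_force: 0.0
```

>>> move_arm([
  [[0,0,-0.1],[0,0,0],0],
  [[0,0,0],[0,0,0],0],
])

```text
t: 6.9
eef_pos: [588.9, -144.4, -14.8]
tcp_rot: [3.141, -0.0, -2.834]
ft_force: [0.5, -0.0, -0.1]
opening: 0.001
grip_force: 0.0
```

>>> move_arm([
  [[0,0,-0.1],[0,0,0],0],
  [[0,0,0],[0,0,0],0],
])

```text
t: 7.1
eef_pos: [588.9, -144.4, -15.7]
tcp_rot: [3.141, -0.0, -2.834]
ft_force: [0.3, -0.4, -0.1]
opening: 0.0
grip_force: 0.0
```

>>> move_arm([
  [[0,0,-0.1],[0,0,0],0],
  [[0,0,0],[0,0,0],0],
])

```text
t: 7.3
eef_pos: [588.9, -144.4, -16.8]
tcp_rot: [3.141, -0.0, -2.835]
ft_force: [0.8, 0.2, 0.2]
opening: 0.003
grip_force: 0.0
```

>>> move_arm([
  [[0,0,-0.1],[0,0,0],0],
  [[0,0,0],[0,0,0],0],
])

```text
t: 7.5
eef_pos: [588.9, -144.4, -17.8]
tcp_rot: [3.141, -0.0, -2.834]
ft_force: [0.0, -0.2, 0.3]
opening: 0.002
grip_force: 0.0
```

>>> move_arm([
  [[0,0,-0.1],[0,0,0],0],
  [[0,0,0],[0,0,0],0],
])

```text
t: 7.7
eef_pos: [588.9, -144.4, -18.8]
tcp_rot: [3.141, -0.0, -2.834]
ft_force: [-0.2, 0.6, -0.3]
opening: 0.001
grip_force: 0.0
```

>>> move_arm([
  [[0,0,-0.1],[0,0,0],0],
  [[0,0,0],[0,0,0],0],
])

```text
t: 7.9
eef_pos: [588.9, -144.4, -19.8]
tcp_rot: [3.141, -0.0, -2.834]
ft_force: [0.7, -0.6, -0.4]
opening: 0.006
grip_force: 0.0
```

>>> move_arm([
  [[0,0,-0.1],[0,0,0],0],
  [[0,0,0],[0,0,0],0],
])

```text
t: 8.1
eef_pos: [588.9, -144.4, -20.8]
tcp_rot: [3.141, -0.0, -2.835]
ft_force: [0.1, 0.7, -0.4]
opening: 0.005
grip_force: 0.0
```

>>> move_arm([
  [[0,0,-0.1],[0,0,0],0],
  [[0,0,0],[0,0,0],0],
])

```text
t: 8.3
eef_pos: [588.9, -144.4, -21.7]
tcp_rot: [3.141, -0.0, -2.834]
ft_force: [0.8, -0.1, -0.1]
opening: 0.004
grip_force: 0.0
```

>>> move_arm([
  [[0,0,-0.1],[0,0,0],0],
  [[0,0,0],[0,0,0],0],
])

```text
t: 8.5
eef_pos: [588.9, -144.4, -22.8]
tcp_rot: [3.141, -0.0, -2.834]
ft_force: [0.3, 0.4, 0.6]
opening: 0.005
grip_force: 0.0
```

```bash
python3 - <<'E'
from h import *
s=read_camera("scene");cv2.imwrite("pics/s8.png",s);print(state()["eef_pos"],state()["ft_force"],state()["t"])
g=s[255:290,362:390].max(2)
for i,r in enumerate(g): print(255+i,' '.join(f"{v:3d}" for v in r))
E
```

```text
[ 588.93304584 -144.43508244  -22.72577193] [-0.20758125  0.10667916 -0.50144567] 8.55
255 202 204 202 203 202 208 202 140  19  32  35  34  33  76 123 101  71  77 101 105 112 120 114 154 181 214 212 189
256 203 202 202 203 205 207 191 137  14  21  29  36  35  70 101  61  63  49  75  96 102 106 100 111 154 201 215 213
257 201 203 203 203 206 199 156 136  14  19  25  31  36  37  42  25  24  28  54  76  88 105 100  94  99 136 187 217
258 204 203 205 207 196 159 153 137  13  20  25  27  24  27  21  20  20  20  26  39  61  85  98 101  95  83 104 175
259 205 207 212 192 139 140 174 136  10  19  24  26  24  20  26  22  22  23  17  26  44  62  82  94 100  99  97 110
260 211 212 176 137 129 160 193 137  10  22  25  27  21  22  21  18  20  21  12  38  61  57  55  71  90 102 100  96
261 178 133 141 135 160 199 191 134  14  21  27  24  19  18  24  21  20  15  38 104 137  82  57  60  71  87 100 103
262 147 139 139 163 198 201 191 134  11  21  30  22  21  22  24  18  18  12  66 150 206 172  77  57  59  64  77  83
263 142 147 175 196 198 199 191 133  15  22  29  21  24  21  24  22  21  13  94 174 2
[... 2346 characters left out ...]
 201
284 206 209 209 199 187 182  45  53  73 108 122 149 192 209 207 206 205 204 202 204 203 202 201 200 201 203 202 202
285 207 208 209 211 213 192 107  46  54  66  77 115 185 209 207 206 206 205 204 203 202 203 203 202 200 200 199 201
286 208 208 208 209 211 212 194 113  51  67  74 117 186 209 207 206 206 207 208 207 207 206 204 204 201 201 199 199
287 208 206 207 208 209 210 201 146  49  68  74 145 215 208 206 204 206 206 205 207 208 208 207 206 204 201 200 199
288 206 206 206 206 208 210 213 192 110  63  66 141 213 209 208 207 206 205 204 206 206 206 207 206 207 205 203 202
289 205 206 208 207 208 208 208 213 183 102 120 168 212 209 208 208 207 205 206 209 207 205 207 209 206 206 206 205
```

```bash
python3 - <<'E'
from h import *
O=np.array([538.3,16.5]);d=np.array([-.3018,.9534]);n=np.array([-d[1],d[0]])
L=lambda u,v,z:(lambda q:((q@d).round(0),(q@n).round(0)))(at("scene",u-2,v-1.8,z)-O)
print("floor end near lip",L(373.5,280.5,3),"far",L(385,270,3))
e=np.array([588.9,-144.4])-O;print("tcp",e@d,e@n)
for z in(3,6,10,15,20):print(z,"near corner",L(373,271,z),"front near",L(369.7,270,z),"rear far",L(380,260,z), "mid",L(375,265,z))
E
```

```text
floor end near lip (np.float64(-182.0), np.float64(22.0)) far (np.float64(-180.0), np.float64(-20.0))
tcp -168.67314000000002 0.31757999999997955
3 near corner (np.float64(-163.0), np.float64(2.0)) front near (np.float64(-155.0), np.float64(6.0)) rear far (np.float64(-151.0), np.float64(-35.0)) mid (np.float64(-154.0), np.float64(-15.0))
6 near corner (np.float64(-164.0), np.float64(4.0)) front near (np.float64(-157.0), np.float64(8.0)) rear far (np.float64(-153.0), np.float64(-33.0)) mid (np.float64(-155.0), np.float64(-13.0))
10 near corner (np.float64(-166.0), np.float64(7.0)) front near (np.float64(-159.0), np.float64(10.0)) rear far (np.float64(-155.0), np.float64(-30.0)) mid (np.float64(-157.0), np.float64(-10.0))
15 near corner (np.float64(-169.0), np.float64(10.0)) front near (np.float64(-161.0), np.float64(13.0)) rear far (np.float64(-158.0), np.float64(-26.0)) mid (np.float64(-160.0), np.float64(-6.0))
20 near corner (np.float64(-171.0), np.float64(13.0)) front near (np.float64(-164.0), np.float64(17.0)) rear far (np.float64(-160.0), np.float64(-23.0)) mid (np.float64(-162.0), np.float64(-3.0))
```

```bash
python3 - <<'E'
from h import *
O=np.array([538.3,16.5]);d=np.array([-.3018,.9534]);n=np.array([-d[1],d[0]])
f=lambda x,y,z:at("top",(x+.5)/6-.5+340,(y+.5)/6-.5+110,z)-O
print("tcp then",(np.array([589.6,-144.5])-O)@d,(np.array([589.6,-144.5])-O)@n)
for z in(110,130,150,170):
    q=[f(148,268,z),f(205,438,z)];print(z,[((a@d).round(1),(a@n).round(1)) for a in q])
E
```

```text
tcp then -168.97974000000002 -0.31962000000006624
110 [(np.float64(-89.0), np.float64(-40.1)), (np.float64(-88.0), np.float64(31.0))]
130 [(np.float64(-86.2), np.float64(-38.3)), (np.float64(-85.1), np.float64(31.6))]
150 [(np.float64(-83.3), np.float64(-36.5)), (np.float64(-82.3), np.float64(32.1))]
170 [(np.float64(-80.4), np.float64(-34.7)), (np.float64(-79.5), np.float64(32.7))]
```

Everything agrees that the tip is still 12–17 mm above the floor: the vertical ray geometry, the top-view body size and no contact. I'll keep creeping down.

>>> move_arm([
  [[0,0,-0.1],[0,0,0],0],
  [[0,0,-0.1],[0,0,0],0],
  [[0,0,0],[0,0,0],0],
])

```text
t: 8.85
eef_pos: [588.9, -144.4, -24.8]
tcp_rot: [3.141, -0.0, -2.834]
ft_force: [0.4, 0.8, 0.1]
opening: 0.008
grip_force: 0.0
```

>>> move_arm([
  [[0,0,-0.1],[0,0,0],0],
  [[0,0,-0.1],[0,0,0],0],
  [[0,0,0],[0,0,0],0],
])

```text
t: 9.15
eef_pos: [588.9, -144.4, -26.8]
tcp_rot: [3.141, -0.0, -2.835]
ft_force: [-0.7, 0.7, 0.3]
opening: 0.004
grip_force: 0.0
```

>>> move_arm([
  [[0,0,-0.1],[0,0,0],0],
  [[0,0,-0.1],[0,0,0],0],
  [[0,0,0],[0,0,0],0],
])

```text
t: 9.45
eef_pos: [588.9, -144.4, -28.8]
tcp_rot: [3.141, -0.0, -2.834]
ft_force: [-0.5, -0.1, 0.7]
opening: 0.005
grip_force: 0.0
```

```bash
python3 - <<'E'
from h import *
s=read_camera("scene");print(state()["eef_pos"],state()["ft_force"],state()["tau"],state()["t"],state()["joints"])
g=s[262:282,364:384].max(2)
for i,r in enumerate(g): print(262+i,' '.join(f"{v:3d}" for v in r))
E
```

```text
[ 588.92254951 -144.4514401   -28.70712245] [-0.30951842  0.6524208   0.54330645] [-1.78402064e-03 -6.58674216e+01 -1.57212138e+01 -4.68260853e-02
  3.19132931e-02  4.59934529e-05] 9.5 [-3.49465456e-01  7.32294535e-01  1.77029453e+00  1.33069396e-04
  6.39196266e-01 -2.22739823e+00]
262 139 164 199 203 183  90  16  23  29  23  21  21  23  19  22  20  35 134 206 170
263 175 197 200 201 183  89  11  26  27  23  21  22  19  21  18  15  96 177 206 202
264 201 200 197 200 190 133  14  23  28  21  21  24  25  19  19   9  97 176 202 201
265 202 200 199 201 191 136  11  20  25  24  22  26  21  22  18  34 135 207 203 199
266 199 201 201 201 193 135  12  25  27  22  18  24  16  18  16  65 151 205 201 200
267 200 199 201 203 192 133   8  25  26  26  24  23  21  19   8 127 206 202 200 200
268 205 201 198 201 207 179   8  22  27  24  22  15  21   7  62 151 207 199 198 199
269 174 207 202 199 205 183  49  22  25  24  25  18  14  65 150 204 201 199 199 197
270 122 167 209 203 203 178  11  21  20  20  17  11  62 149 204 202 199 197 200 209
271 114 118 142 181 208 175   2  18  20  13   8  92 173 202 
[... 163 characters left out ...]
 198 194 197 193 191 203 200
274 121 117 115 114 112 129 180 206 202 200 201 200 200 200 208 199 170 204 202 202
275 110 120 118 115 111 103 146 205 203 201 199 197 200 203 186 162 203 202 200 201
276  75 101 125 116 121 164 202 200 199 201 200 199 194 177 177 204 204 202 203 202
277  67  68  82 109 113 151 205 200 198 199 201 192 184 206 204 204 202 203 202 203
278  65  66  69  90 116 126 170 204 200 204 198 177 208 208 205 203 203 202 203 202
279  59  64  63  79 112 118 125 163 205 191 166 207 208 206 205 203 202 202 201 202
280 114  58  58  58  81 112 112 146 180 159 208 208 206 205 202 200 200 198 199 201
281 198 108  63  54  72 105 116 126 175 213 211 207 206 205 202 201 198 196 198 200
```

The near tip corner is now at (372,273), which gives a tip height of about 8–10 mm. I'll take a few more mm with force checks.

>>> move_arm([
  [[0,0,-0.1],[0,0,0],0],
  [[0,0,-0.1],[0,0,0],0],
  [[0,0,0],[0,0,0],0],
])

```text
t: 9.8
eef_pos: [588.9, -144.4, -30.8]
tcp_rot: [3.141, -0.0, -2.834]
ft_force: [0.7, -0.8, -0.2]
opening: 0.006
grip_force: 0.0
```

>>> move_arm([
  [[0,0,-0.1],[0,0,0],0],
  [[0,0,0],[0,0,0],0],
])

```text
t: 10.0
eef_pos: [589.0, -144.4, -31.0]
tcp_rot: [-3.142, 0.0, -2.834]
ft_force: [-2.1, 0.2, 7.6]
opening: 0.004
grip_force: 4.0
```

>>> move_arm([
  [[0,0,-0.1],[0,0,0],0],
  [[0,0,0],[0,0,0],0],
])

```text
t: 10.2
eef_pos: [589.1, -144.5, -31.0]
tcp_rot: [-3.141, 0.001, -2.834]
ft_force: [-5.5, 2.3, 17.8]
opening: 0.004
grip_force: 9.4
```

>>> move_arm([
  [[0,0,-0.1],[0,0,0],0],
  [[0,0,0],[0,0,0],0],
])

```text
t: 10.4
eef_pos: [589.1, -144.5, -31.1]
tcp_rot: [-3.141, 0.001, -2.834]
ft_force: [-9.1, 2.5, 29.9]
opening: 0.003
grip_force: 14.8
```

The floor is found at reported z = −31.0, where the force reached 30 N, so the real tip is 34 mm above the reported TCP z. I'll back off to a tip height of about 8 mm, then push.

>>> move_arm([
  [[0,0,0.4],[0,0,0],0],
  [[0,0,0.4],[0,0,0],0],
  [[0,0,0],[0,0,0],0],
])

```text
t: 10.7
eef_pos: [589.2, -144.5, -25.3]
tcp_rot: [-3.141, 0.001, -2.834]
ft_force: [0.6, -0.0, -0.4]
opening: 0.004
grip_force: 0.0
```

>>> move_arm([
  [[-0.09,0.286,0],[0,0,0],0],
  [[-0.09,0.286,0],[0,0,0],0],
  [[-0.09,0.286,0],[0,0,0],0],
  [[-0.09,0.286,0],[0,0,0],0],
  [[-0.06,0.19,0],[0,0,0],0],
  [[-0.06,0.19,0],[0,0,0],0],
  [[-0.06,0.19,0],[0,0,0],0],
  [[-0.06,0.19,0],[0,0,0],0],
  [[-0.06,0.19,0],[0,0,0],0],
  [[-0.06,0.19,0],[0,0,0],0],
])

```text
t: 11.7
eef_pos: [581.8, -121.5, -25.6]
tcp_rot: [3.142, 0.0, -2.835]
ft_force: [1.1, -1.7, -0.9]
opening: 0.007
grip_force: 0.3
```

```bash
cat >> h.py <<'E'
O=np.array([538.3,16.5]);d=np.array([-.3018,.9534]);n=np.array([-d[1],d[0]])
def shift(save=None):
    "lane shift of the tinted front dish since the start, from its pink centroid in the top view"
    r=[]
    for im in(cv2.imread("pics/top0.png"),read_camera("top")):
        b=im.astype(int);m=((b[...,2]-b[...,1])>15).astype(np.uint8)
        m=cv2.morphologyEx(m,cv2.MORPH_OPEN,np.ones((3,3)))
        k,_,st,c=cv2.connectedComponentsWithStats(m)
        for i in range(1,k):
            q=at("top",*c[i],18)-O
            if abs(q@n)<12 and -60<q@d<112 and st[i,4]>100: r.append(((q@d).round(1),(q@n).round(1),st[i,4]))
    if save: cv2.imwrite(save,im)
    s=state();f=s["ft_force"];e=s["eef_pos"]
    print(r,"tcp lane",((e[:2]-O)@d).round(1),((e[:2]-O)@n).round(1),"F along",(f[:2]@d).round(2),"t",s["t"])
E
python3 -c "
from h import *
shift()"
```

```text
[(np.float64(16.6), np.float64(-0.5), np.int32(336)), (np.float64(14.3), np.float64(-4.4), np.int32(274))] tcp lane -144.4 0.2 F along 0.05 t 11.75
```

```bash
cat >> h.py <<'E'
def sc(save=None):
    "same from the scene view, with the rim of the pink region"
    r=[]
    for im in(cv2.imread("pics/scene0.png"),read_camera("scene")):
        b=im.astype(int);m=(((b[...,2]-b[...,1])>15)&(b[...,2]>120)).astype(np.uint8)
        k,_,st,c=cv2.connectedComponentsWithStats(m)
        for i in range(1,k):
            q=at("scene",c[i][0]-2,c[i][1]-1.8,18)-O
            if abs(q@n)<15 and -60<q@d<112 and st[i,4]>60: r.append(((q@d).round(1),(q@n).round(1),st[i,4]))
    if save: cv2.imwrite(save,im)
    print("scene",r)
E
python3 -c "
from h import *
sc()"
```

```text
scene [(np.float64(17.2), np.float64(1.4), np.int32(208)), (np.float64(17.7), np.float64(1.3), np.int32(212))]
```

>>> move_arm([
  [[-0.06,0.19,0],[0,0,0],0],
  [[-0.06,0.19,0],[0,0,0],0],
  [[-0.06,0.19,0],[0,0,0],0],
  [[-0.06,0.19,0],[0,0,0],0],
  [[-0.06,0.19,0],[0,0,0],0],
  [[0,0,0],[0,0,0],0],
])

```text
t: 12.4
eef_pos: [578.7, -111.8, -25.6]
tcp_rot: [3.141, -0.0, -2.834]
ft_force: [-0.2, -0.3, 0.1]
opening: 0.007
grip_force: 0.3
```

```bash
python3 -c "
from h import *
sc();shift()"
```

```text
scene [(np.float64(17.2), np.float64(1.4), np.int32(208)), (np.float64(27.8), np.float64(1.3), np.int32(206))]
[(np.float64(16.6), np.float64(-0.5), np.int32(336)), (np.float64(25.2), np.float64(-2.9), np.int32(299))] tcp lane -134.7 0.2 F along 0.25 t 12.5
```

The row moves as one train: the front dish advanced 10.6 mm. About 60 mm remain.

>>> move_arm([
  [[-0.075,0.238,0],[0,0,0],0],
  [[-0.075,0.238,0],[0,0,0],0],
  [[-0.075,0.238,0],[0,0,0],0],
  [[-0.075,0.238,0],[0,0,0],0],
  [[-0.075,0.238,0],[0,0,0],0],
  [[-0.075,0.238,0],[0,0,0],0],
  [[-0.075,0.238,0],[0,0,0],0],
  [[-0.075,0.238,0],[0,0,0],0],
  [[-0.075,0.238,0],[0,0,0],0],
  [[-0.075,0.238,0],[0,0,0],0],
])

```text
t: 13.5
eef_pos: [571.2, -88.1, -25.6]
tcp_rot: [3.142, 0.0, -2.834]
ft_force: [0.4, -1.1, -0.1]
opening: 0.007
grip_force: 0.4
```

>>> move_arm([
  [[-0.075,0.238,0],[0,0,0],0],
  [[-0.075,0.238,0],[0,0,0],0],
  [[-0.075,0.238,0],[0,0,0],0],
  [[-0.075,0.238,0],[0,0,0],0],
  [[-0.075,0.238,0],[0,0,0],0],
  [[-0.075,0.238,0],[0,0,0],0],
  [[-0.075,0.238,0],[0,0,0],0],
  [[-0.075,0.238,0],[0,0,0],0],
  [[-0.06,0.19,0],[0,0,0],0],
  [[-0.03,0.095,0],[0,0,0],0],
])

```text
t: 14.5
eef_pos: [564.3, -66.2, -25.6]
tcp_rot: [3.141, -0.0, -2.834]
ft_force: [0.7, -0.7, 1.0]
opening: 0.004
grip_force: 0.4
```

```bash
python3 -c "
from h import *
sc();shift()"
```

```text
scene [(np.float64(17.2), np.float64(1.4), np.int32(208)), (np.float64(75.6), np.float64(1.5), np.int32(186))]
[(np.float64(16.6), np.float64(-0.5), np.int32(336)), (np.float64(74.8), np.float64(-0.7), np.int32(344))] tcp lane -86.8 0.2 F along -0.27 t 14.6
```

>>> move_arm([
  [[-0.045,0.143,0],[0,0,0],0],
  [[-0.045,0.143,0],[0,0,0],0],
  [[-0.045,0.143,0],[0,0,0],0],
  [[-0.045,0.143,0],[0,0,0],0],
  [[-0.045,0.143,0],[0,0,0],0],
  [[-0.03,0.095,0],[0,0,0],0],
  [[-0.03,0.095,0],[0,0,0],0],
  [[0,0,0],[0,0,0],0],
])

```text
t: 15.4
eef_pos: [561.5, -57.2, -25.7]
tcp_rot: [3.141, -0.0, -2.834]
ft_force: [-0.7, -0.6, -0.6]
opening: 0.004
grip_force: 0.3
```

>>> move_arm([
  [[-0.03,0.095,0],[0,0,0],0],
  [[0,0,0],[0,0,0],0],
])

```text
t: 15.6
eef_pos: [561.3, -56.3, -25.6]
tcp_rot: [3.142, 0.0, -2.834]
ft_force: [0.1, -1.0, -0.6]
opening: 0.003
grip_force: 0.3
```

```bash
python3 -c "
from h import *
sc();shift()"
```

```text
scene [(np.float64(17.2), np.float64(1.4), np.int32(208)), (np.float64(85.8), np.float64(1.3), np.int32(181))]
[(np.float64(16.6), np.float64(-0.5), np.int32(336)), (np.float64(84.6), np.float64(-0.4), np.int32(339))] tcp lane -76.4 0.1 F along -0.66 t 15.7
```

Grip force (about 0.3–0.4 N) is a quiet push signal. From here I go 1 mm or less per call until it rises.

>>> move_arm([
  [[-0.03,0.095,0],[0,0,0],0],
  [[0,0,0],[0,0,0],0],
])

```text
t: 15.9
eef_pos: [560.9, -55.4, -25.6]
tcp_rot: [3.141, -0.0, -2.834]
ft_force: [0.3, -0.3, 0.3]
opening: 0.006
grip_force: 0.4
```

>>> move_arm([
  [[-0.021,0.067,0],[0,0,0],0],
  [[0,0,0],[0,0,0],0],
])

```text
t: 16.1
eef_pos: [560.7, -54.7, -25.6]
tcp_rot: [3.141, -0.0, -2.834]
ft_force: [0.4, -0.7, 0.4]
opening: 0.008
grip_force: 0.4
```

>>> move_arm([
  [[-0.015,0.048,0],[0,0,0],0],
  [[0,0,0],[0,0,0],0],
])

```text
t: 16.3
eef_pos: [560.6, -54.3, -25.6]
tcp_rot: [3.142, 0.0, -2.834]
ft_force: [1.1, -1.3, 0.3]
opening: 0.007
grip_force: 0.4
```

>>> move_arm([
  [[-0.015,0.048,0],[0,0,0],0],
  [[0,0,0],[0,0,0],0],
])

```text
t: 16.5
eef_pos: [560.6, -53.9, -25.6]
tcp_rot: [-3.141, 0.0, -2.834]
ft_force: [0.8, -1.9, 1.9]
opening: 0.004
grip_force: 1.2
```

>>> move_arm([
  [[-0.015,0.048,0],[0,0,0],0],
  [[0,0,0],[0,0,0],0],
])

```text
t: 16.7
eef_pos: [560.6, -53.6, -25.5]
tcp_rot: [-3.141, 0.001, -2.834]
ft_force: [1.9, -4.4, 1.3]
opening: 0.005
grip_force: 2.0
```

```bash
python3 -c "
from h import *
sc();shift()"
```

```text
scene [(np.float64(17.2), np.float64(1.4), np.int32(208)), (np.float64(88.4), np.float64(1.6), np.int32(185))]
[(np.float64(16.6), np.float64(-0.5), np.int32(336)), (np.float64(86.6), np.float64(-0.4), np.int32(347))] tcp lane -73.5 -0.0 F along -4.75 t 16.8
```

The stop contact shows as a force of about 4.7 N along the lane. The front dish reads 88.4 mm against a home of 89. Now I back off, rise, and go over the button.

>>> move_arm([
  [[0.06,-0.19,0],[0,0,0],0],
  [[0.12,-0.38,0],[0,0,0],0],
  [[0.21,-0.67,0],[0,0,0],0],
  [[0.21,-0.67,0],[0,0,0],0],
  [[0,0,0],[0,0,0],0],
  [[0,0,2],[0,0,0],0],
  [[0,0,3],[0,0,0],0],
  [[0,0,4],[0,0,0],0],
  [[0,0,0],[0,0,0],0],
])

```text
t: 17.7
eef_pos: [568.4, -72.9, 68.6]
tcp_rot: [-3.138, 0.006, -2.835]
ft_force: [0.2, -0.6, -0.5]
opening: 0.006
grip_force: 0.0
```

```bash
python3 -c "
from h import *
sc('pics/s9.png');shift('pics/t9.png');print(state()['eef_pos'])
c=cv2.imread('pics/s9.png')[170:270,260:400]
cv2.imwrite('pics/c9.png',cv2.resize(c,None,fx=5.5,fy=5.5,interpolation=cv2.INTER_CUBIC))
e=state()['eef_pos'][:2];print('to button cm',(O+150*d-e)/10)"
```

```text
scene [(np.float64(17.2), np.float64(1.4), np.int32(208)), (np.float64(88.1), np.float64(1.2), np.int32(187))]
[(np.float64(16.6), np.float64(-0.5), np.int32(336)), (np.float64(86.6), np.float64(-0.6), np.int32(340))] tcp lane -93.3 0.0 F along -1.06 t 17.8
[566.43243367 -72.47806404  64.92729402]
to button cm [-7.34024337 23.1988064 ]
```

View pics/c9.png

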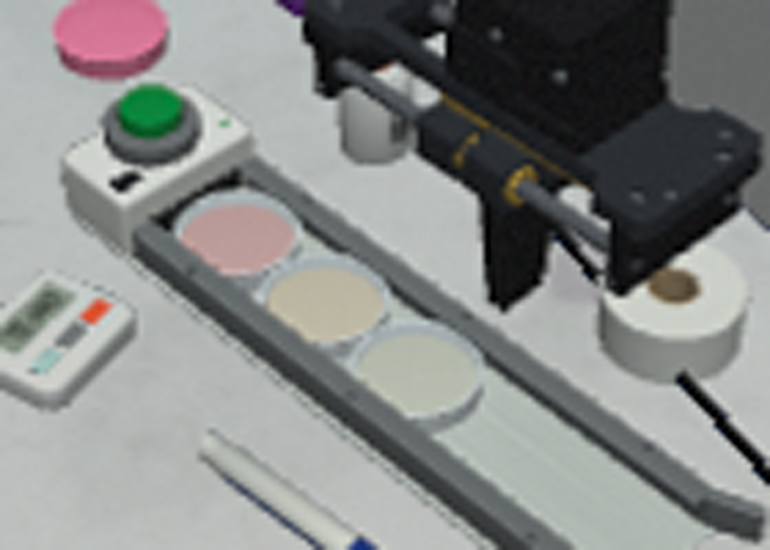

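All three dishes are home and touching, with the red one against the pad at about (238,238), and the button is at (152,112). Moving over the button.

>>> move_arm([
  [[-1.22,3.87,0],[0,0,0],0],
  [[-1.22,3.87,0],[0,0,0],0],
  [[-1.22,3.87,0],[0,0,0],0],
  [[-1.22,3.87,0],[0,0,0],0],
  [[-1.22,3.87,0],[0,0,0],0],
  [[-1.24,3.85,0],[0,0,0],0],
  [[0,0,0],[0,0,0],0],
  [[0,0,0],[0,0,0],0],
])

```text
t: 18.6
eef_pos: [492.1, 160.0, 63.3]
tcp_rot: [3.141, -0.002, -2.833]
ft_force: [0.2, 0.6, -0.5]
opening: 0.007
grip_force: 0.0
```

```bash
python3 - <<'E'
from h import *
s=read_camera("scene");e=state()["eef_pos"];print(e,((e[:2]-O)@d).round(1),((e[:2]-O)@n).round(1),state()["t"])
# visible green and dark tip near the button
b=s.astype(int);m=(b[...,1]-np.maximum(b[...,0],b[...,2])>40)
v,u=np.nonzero(m);k=(abs(u-287)<15)&(abs(v-190)<15);print("green",u[k].min(),u[k].max(),v[k].min(),v[k].max(),k.sum())
print("tip expected px",np.array(pix("scene",[e[0],e[1],e[2]+34]))+[2,1.8],"button expected",np.array(pix("scene",[*(O+150*d),60]))+[2,1.8])
for r in range(158,200,2):print(r,' '.join(f"{x:3d}" for x in s[r,268:306].max(1)))
E
```

```text
[492.56474931 159.2758607   63.47742698] 149.9 0.5 18.65
green 282 292 186 194 81
tip expected px [286.29982031 178.53242097] button expected [287.41918864 189.55417947]
158 123 123 122 122 115  92 125  51  19  31  66  75  71  52  68  86  84  78  57  12  22  28  28  29  33  41  47  48  40  35  32  32  32  33  32  25  22  22
160 169 167 166 177 175 175 175 177 161  84  22  18  23  15  20  32  49  68  85  86  78  85 124  12  26  31  34  32  32  29  32  26  21  15  21  25  17  18
162 173 173 173 173 172 173 174 175 169 117  14  20  19  19  19  19  16  16  33  51  68  86  81  14  12  20  24  27  20  17  15  17  21  19  19  22  21  21
164 173 174 173 173 173 172 173 173 178 165  40  14  22  18  17  16  15  19  20  17  23  47  74  20  16  18  18  14  21  22  20  19  20  17  20  16  22  13
166 173 173 173 172 171 171 172 172 175 167  85  13  22  20  19  16  23  17  17  16  13 100 174  45  12  19  44  73  53  19  16  14  21  12  11  43 116 170
168 172 172 172 172 173 174 176 179 174 168 114  12  17  17  19  20  16  18  17  19  11  98 174  87  11  16  20  30  22  15  13   7  41 115 172 174 17
[... 1645 characters left out ...]
 123 123 121 123 121  92  78  98 111 165 196 194 196 190 171 162 172 171 170
192 174 174 174 176 175 174 174 174 175 166 120  95  99  88  69  86  98 112 120 119 108  98  88  78  69  87  99  97 130 199 195 187 158 166 196 189 166 162
194 174 175 174 174 174 174 173 173 169 161 178  62 100 101  94  86  79  78  80  80  80  79  87  96  99 101  90  59 121 200 196 196 196 196 196 195 171 150
196 173 175 176 177 166 142 180 196 193 195 184  98  55  70  90 102 102 100  99 100 100 104 102  91  74  66  48 108 200 199 196 194 189 164 138 122 122 128
198 175 176 172 165 190 196 194 192 193 193 196 188 135  74  56  60  64  69  70  69  69  66  63  57  76 128 160 195 195 182 155 132 124 121 123 121 122 121
```

The tip sits over the button: tip at about (284,177), green centre at (287,190). Descending.

>>> move_arm([
  [[0,0,-1.5],[0,0,0],0],
  [[0,0,-1.0],[0,0,0],0],
  [[0,0,-0.5],[0,0,0],0],
  [[0,0,-0.2],[0,0,0],0],
  [[0,0,-0.2],[0,0,0],0],
  [[0,0,0],[0,0,0],0],
])

```text
t: 19.25
eef_pos: [493.0, 159.4, 30.4]
tcp_rot: [3.142, 0.0, -2.835]
ft_force: [-0.8, 0.3, 0.1]
opening: 0.004
grip_force: 0.0
```

>>> move_arm([
  [[0,0,-0.15],[0,0,0],0],
  [[0,0,-0.15],[0,0,0],0],
  [[0,0,-0.1],[0,0,0],0],
  [[0,0,0],[0,0,0],0],
])

```text
t: 19.65
eef_pos: [492.9, 159.6, 26.4]
tcp_rot: [3.142, 0.0, -2.834]
ft_force: [-0.5, -0.4, 1.1]
opening: 0.007
grip_force: 0.5
```

>>> move_arm([
  [[0,0,-0.15],[0,0,0],0],
  [[0,0,-0.15],[0,0,0],0],
  [[0,0,0],[0,0,0],0],
])

```text
t: 19.95
eef_pos: [492.9, 159.6, 23.3]
tcp_rot: [3.141, 0.0, -2.835]
ft_force: [0.9, 0.4, 3.0]
opening: 0.006
grip_force: 1.2
```

Contact came as expected, near 26–27. Pressing on to the stop.

>>> move_arm([
  [[0,0,-0.1],[0,0,0],0],
  [[0,0,-0.1],[0,0,0],0],
  [[0,0,0],[0,0,0],0],
])

```text
t: 20.25
eef_pos: [492.9, 159.6, 21.3]
tcp_rot: [3.141, 0.0, -2.834]
ft_force: [-0.2, 0.3, 3.3]
opening: 0.006
grip_force: 1.7
```

>>> move_arm([
  [[0,0,-0.1],[0,0,0],0],
  [[0,0,0],[0,0,0],0],
])

```text
t: 20.45
eef_pos: [492.9, 159.6, 20.5]
tcp_rot: [3.141, 0.0, -2.835]
ft_force: [-2.1, 0.3, 4.8]
opening: 0.006
grip_force: 2.5
```

>>> move_arm([
  [[0,0,-0.07],[0,0,0],0],
  [[0,0,0],[0,0,0],0],
])

```text
t: 20.65
eef_pos: [493.0, 159.6, 20.3]
tcp_rot: [3.142, 0.001, -2.834]
ft_force: [-3.1, 0.5, 13.6]
opening: 0.003
grip_force: 6.5
```

The hard stop is reached: 13.6 N, well above the spring's 4 N. Lifting off.

>>> move_arm([
  [[0,0,0.3],[0,0,0],0],
  [[0,0,0.5],[0,0,0],0],
  [[0,0,1],[0,0,0],0],
  [[0,0,3],[0,0,0],0],
  [[0,0,4],[0,0,0],0],
  [[0,0,4],[0,0,0],0],
  [[0,0,0],[0,0,0],0],
  [[0,0,0],[0,0,0],0],
])

```text
t: 21.45
eef_pos: [492.9, 159.5, 148.5]
tcp_rot: [-3.141, 0.002, -2.834]
ft_force: [0.2, 0.8, 0.2]
opening: 0.004
grip_force: 0.0
```

```bash
python3 - <<'E'
from h import *
sc("pics/s10.png");s=state();print(s["eef_pos"],s["ft_force"],s["t"])
a,b=[cv2.imread(f"pics/{x}.png").astype(int) for x in("s9","s10")]
for im in(a,b):
    m=(im[...,1]-np.maximum(im[...,0],im[...,2])>40);v,u=np.nonzero(m);k=(abs(u-287)<15)&(abs(v-190)<15);print("green",u[k].mean(),v[k].mean(),v[k].min(),k.sum())
D=abs(a-b).max(2)
for nme,(u0,u1,v0,v1) in dict(dishes=(290,350,204,250),timer=(255,285,218,246),marker=(295,342,246,284)).items():print(nme,(D[v0:v1,u0:u1]>40).sum())
E
```

```text
scene [(np.float64(17.2), np.float64(1.4), np.int32(208)), (np.float64(88.0), np.float64(1.5), np.int32(183))]
[492.44163023 159.41358128 147.47033926] [-0.66401627 -0.37966286  0.15674433] 21.5
green 286.8024691358025 189.77777777777777 186 81
green 286.8625 189.75 186 80
dishes 53
timer 0
marker 0
```

The button is back up, the dishes are still home, and the timer and marker are unmoved. Handing in.

```bash
python3 -c "
from cell import env
print(env.job_done())"
```

```text
the job is handed in; nothing more can be done
None
```

I pushed the row of three dishes home against the end stop, then pressed the green button fully down and let it spring back up; the job was handed in at about 21.5 s with the arm clear, and no verdict came back.

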